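# Load the bottle through the one-way gate of a feed lane

### The job

Three bottles stand in the open between the yellow tub and the one-way feed lane. Take the largest of them, the cream-filled one with the blue cap, set it upright in the open, flared mouth of the lane, then push it along the lane past the sprung orange pawl until the pawl has snapped shut behind it, and let go of it there. Leave the smallest, the little blue-capped vial, standing where it is.

Things in the scene. Friction and masses are not known exactly. Their poses are not given: they have to be found in the camera images.
- bottle_mid (a point): Centre (half-way up) of the largest of the three loose bottles: blue cap, cream contents; 44 mm diameter, 85 mm tall, about 0.1 kg, upright on the worktop; z up to the cap; any grasp yaw serves. A black-capped amber vial (32 x 62 mm) is the third of the group; their centres are 85 mm or more apart. The bottles clustered behind the lane's mouth are fixed and not meant.
- small_vial_mid (a point): Centre of the little blue-capped vial to be left alone, the smallest of the three: 24 mm diameter, 52 mm tall, loose, upright on the worktop.
- lane: Fixed lane: white 4 mm plate, two aluminium rails. Origin: on the worktop, on the centre line beside the pawl's pivot; x = push direction (blue chevrons point along it), y to the pawl's side, z up. All of it is under 22 mm high. 56 mm between rails; flared mouth x -110 to -78 mm, end stop x 100 mm. A bottle centred at x = -45, y = 0 mm stands on the plate before the pawl; past it at x = 50 to 77.
- gate (a joint): Orange pawl, 36 mm arm hinged on a vertical pin in the +y rail at lane x = 0, y = 32 mm. 0 rad = shut: arm slants forward across the lane, tip at x = 24, y = 5 mm. A bottle moving along +x meets it at about x = -10 mm and pushes it aside (to 0.9 rad at most, about 1 N); its spring shuts it to 0 behind the bottle. It blocks the way back.
Not all that is in view belongs to the job. Leave any brown or turquoise look-alike of the part that bears bottle_mid alone.

How it is judged:
By the outcome, as a careful person would: the job done as asked, in the order asked, and still so for the second after the job is handed in, with the robot touching nothing.
It also fails if it takes over 45 s, if anything falls off the work surface, if the arm or the gripper's body presses on something with over 40 N, if the wrist force passes 120 N, or if a joint passes its speed limit or range.

### The arm

A 6-joint arm with a two-finger parallel gripper is mounted at the origin on a cart in front of the work surface, level with it; the furniture and walls round the work are solid. World frame = base frame: x ahead of the robot, y to its left, z up, the work surface at z = 0. Lengths are in m, angles in rad, forces in N, time in s.
With the tool pointing down it reaches from about 0.35 to 0.975 m from the base axis. Payload 4.9 kg.
Tool frame: the origin (TCP) lies at the very end of the fingers, on their centre line; the grasp point (between the pads) lies 19 mm behind it (ctrl.pinch_z is the distance from the TCP to the grasp point, in m); z points along the fingers, y is the direction in which the jaws open and shut (so a half turn about z gives the same grasp; the last joint's range is limited). The gripper opens to 85 mm and grips with 20 to 120 N. Pads are 22 mm wide; open, the fingers measure 114 mm over their backs; the gripper's body (76 mm by 85 mm) begins 54 mm behind the grasp point. The pads swing forward as they close: fully open they stand 13 mm farther back than shut.
Start: joints at [-1.389, 0.053, 1.613, -0, 1.476, -0.119], TCP at [0.185, -0.597, 0.231] pointing down, gripper open.
Joint ranges: [-3.01, 3.01], [-1.01, 2.22], [0.06, 2.58], [-1.02, 4.17], [0.09, 2.62], [-3.14, 3.14]. Speed limits (rad/s): [2.57, 2.57, 3.14, 3.14, 3.14, 3.14].

### API

Orientations are given as a rotation vector (axis times angle).
In Python, from station import ctrl gives the robot as it stands.
- The arm moves only by the tool carry_out, never from a script. Its argument "series" is a list of rows, each a list of 7 numbers: the shift along the world's x, y, z each as a share of 0.025 m, from -1 to 1, then the turn, a rotation vector about the world's x, y, z each as a share of 0.1 rad, from -1 to 1, then the opening, from 0 (shut) to 1 (fully open). A call has 1 to 12 rows; each row shifts and turns the commanded pose from where the row before left it; what a row does not reach is not made up. A row lasts 1/10 s, in which the tool goes at most 50 mm and 8.59 degrees, less where a joint would pass 70% of its speed; a pose out of reach is approached as far as the arm can. A call with a number of a shift or a turn outside -1 to 1 is refused whole. A call with a gripper value outside its range is refused whole. The fingers move at their own pace and stop on an object; "grip_force" is the grip in N (left out, the last holds). Time passes only in rows, so rows that do not move let the fingers close. It gives the time, the measured TCP pose, the force and the opening at its end, in the units of the state.
- ctrl.get_obs(): the state, without advancing time (a new reading comes with each control period).
- ctrl.get_image(name): name is "scene" or "side" or "wrist"; returns a dict with "frame" (480x640x3 uint8, blue, green, red), "fx", "fy", "cx", "cy" (pixels), "k1" (the pictures are not rectified: a ray, as slopes to the right and down, at radius r is drawn at 1 + k1 r^2 times it, then the intrinsics apply), "R" (3x3) and "t" (3): a world point X has camera coordinates R X + t; the wrist camera has in their place "hand_eye" (4x4, takes a point from camera to tool coordinates, whose origin is the TCP and whose axes are the flange's). Camera axes: x right, y down, z forward; pixel columns grow to the right and rows downward; lengths in m; the calibration is good to about 2 mm. A picture is of the moment at which its call begins: read the wrist's pose just before it. There is no depth.
- ctrl.finish_job(): hands the job in, once; it reports no verdict.
Trained networks look in a picture, given as the dict that the camera call returned (one of the last four; its "shot" number tells which), for a name from the list of things; names that differ only in an ending like _2 or _b are one class to them, and where a whole thing is asked for, a point or a joint stands for the part that bears it (a point fixed in the world has none). Each returns a list of dicts, best first, with "p" (0 to 1); they miss things now and then, are a little off and sometimes report something else, mostly with a low value. They report only what shows in the picture. A call takes as long as a camera call. They do not tell look-alikes from the thing itself.
- ctrl.trace(picture, name): "mask" (480x640 bool, what is visible of it) and "rect" ([left, top, width, height] as shares, 0 to 1, of the picture: columns of its width, rows of its height, round what is visible of it).
- ctrl.mark_of(picture, name): "position" ([column, row] as shares, 0 to 1, of the picture: columns of its width, rows of its height: a listed point, or the origin of a listed thing).
The state is a dict: "t": time; "q": joint angles; "dq": joint speeds; "effort": joint torques, N m; "tool_pos": TCP position; "tool_rot": TCP orientation; "contact_force": force on the tool from outside, world axes, zero at the start; "wrist_torque": the same for the moment, N m; "opening": finger opening in m.
Only numpy, scipy, OpenCV 4.12 (cv2) and the standard library are available. Lean on these libraries where they do the work, as an engineer would, in place of code of your own. Each camera call takes 0.05 s, during which the arm holds its last target.

## Working session

There is one attempt and no reset: what is moved stays moved. The work goes in short steps, Python scripts to look and compute and a tool call to move; the robot and the scene stay as the last step left them, time stands still between calls to the robot, and variables do not carry over. Pictures are saved under pics/ and viewed, and the job is handed in when it is done.

Besides the shell and the picture viewer there is one more tool, called after "Request:" by a JSON object that holds its "name" and its "arguments". carry_out: Moves the arm, as the interface text tells. Shift numbers are shares of 0.025 m and turn numbers shares of 0.1 rad, none past 1 either way. Its arguments: {"type":"object","properties":{"series":{"type":"array"},"grip_force":{"type":"number"}},"required":["series"]}

```bash
mkdir -p pics; ls; cat > h.py <<'E'
import numpy as np, cv2
from scipy.spatial.transform import Rotation as Ro
from station import ctrl
def und(p,px):
    a=np.array([(px[0]-p['cx'])/p['fx'],(px[1]-p['cy'])/p['fy']]);u=a.copy()
    for _ in range(30): u=a/(1+p['k1']*(u@u))
    return u
def campose(p,obs=None):
    if 'R' in p:
        R=np.array(p['R']);t=np.array(p['t']);return R.T,-R.T@t
    H=np.array(p['hand_eye']);Rt=Ro.from_rotvec(obs['tool_rot']).as_matrix()
    return Rt@H[:3,:3],Rt@H[:3,3]+np.array(obs['tool_pos'])
def ray(p,px,obs=None):
    R,c=campose(p,obs);u=und(p,px);return c,R@np.array([u[0],u[1],1])
def atz(p,px,z,obs=None):
    c,d=ray(p,px,obs);return c+d*(z-c[2])/d[2]
def proj(p,X,obs=None):
    R,c=campose(p,obs);v=R.T@(np.array(X)-c);u=v[:2]/v[2];u=u*(1+p['k1']*(u@u));return np.array([u[0]*p['fx']+p['cx'],u[1]*p['fy']+p['cy']])
E
python3 - <<'E'
from h import *
o=ctrl.get_obs();print({k:np.round(v,3) for k,v in o.items()}, ctrl.pinch_z)
for n in ['scene','side','wrist']:
    p=ctrl.get_image(n);cv2.imwrite(f'pics/{n}0.png',p['frame'])
    for nm in ['bottle_mid','small_vial_mid','lane','gate']:
        for r in ctrl.mark_of(p,nm)[:4]:
            px=np.array(r['position'])*[640,480]
            z={'bottle_mid':.0425,'small_vial_mid':.026,'lane':0,'gate':.015}[nm]
            print(n,nm,round(r['p'],2),px.round(),atz(p,px,z,o).round(4))
E
```

```text
pics
{'t': np.float64(0.0), 'q': array([-1.389,  0.053,  1.614,  0.   ,  1.476, -0.119]), 'dq': array([-0.   , -0.   ,  0.002,  0.001,  0.   ,  0.001]), 'effort': array([-1.0000e-03, -3.9368e+01, -3.7018e+01, -0.0000e+00,  7.0000e-03,
        0.0000e+00]), 'tool_pos': array([ 0.185, -0.596,  0.23 ]), 'tool_rot': array([-3.104, -0.47 ,  0.   ]), 'contact_force': array([0.908, 0.798, 0.38 ]), 'wrist_torque': array([-0.015,  0.03 ,  0.011]), 'opening': np.float64(0.085)} 0.0187
scene bottle_mid 0.96 [350. 245.] [ 0.4532 -0.0008  0.0425]
scene bottle_mid 0.83 [249. 273.] [0.5367 0.1729 0.0425]
scene bottle_mid 0.63 [288. 249.] [0.5342 0.0751 0.0425]
scene small_vial_mid 0.68 [277. 319.] [0.4329 0.2242 0.026 ]
scene lane 0.72 [385. 226.] [ 0.4836 -0.1698  0.    ]Traceback (most recent call last):
  File "<stdin>", line 6, in <module>
ValueError: it knows: bottle_mid, lane, small_vial_mid
```

```bash

python3 - <<'E'
from h import *
o=ctrl.get_obs()
for n in ['scene','side','wrist']:
    p=ctrl.get_image(n);cv2.imwrite(f'pics/{n}1.png',p['frame'])
    for nm in ['bottle_mid','small_vial_mid','lane']:
        for r in ctrl.mark_of(p,nm)[:5]:
            px=np.array(r['position'])*[640,480]
            z={'bottle_mid':.0425,'small_vial_mid':.026,'lane':0,'gate':.015}[nm]
            print(n,nm,round(r['p'],2),px.round(),atz(p,px,z,o).round(4))
E
```

```text
scene bottle_mid 0.84 [249. 272.] [0.5377 0.1718 0.0425]
scene bottle_mid 0.76 [350. 246.] [0.452  0.0022 0.0425]
scene bottle_mid 0.58 [291. 249.] [0.5295 0.0721 0.0425]
scene small_vial_mid 0.9 [277. 321.] [0.4293 0.228  0.026 ]
scene lane 0.75 [384. 225.] [ 0.4854 -0.1715  0.    ]
side bottle_mid 0.94 [257. 305.] [0.5496 0.1658 0.0425]
side bottle_mid 0.91 [352. 261.] [ 0.4508 -0.0013  0.0425]
side bottle_mid 0.65 [292. 274.] [0.5348 0.0723 0.0425]
side small_vial_mid 0.79 [310. 353.] [0.435 0.212 0.026]
side lane 0.58 [362. 229.] [ 0.4912 -0.1697  0.    ]
```

View pics/scene1.png

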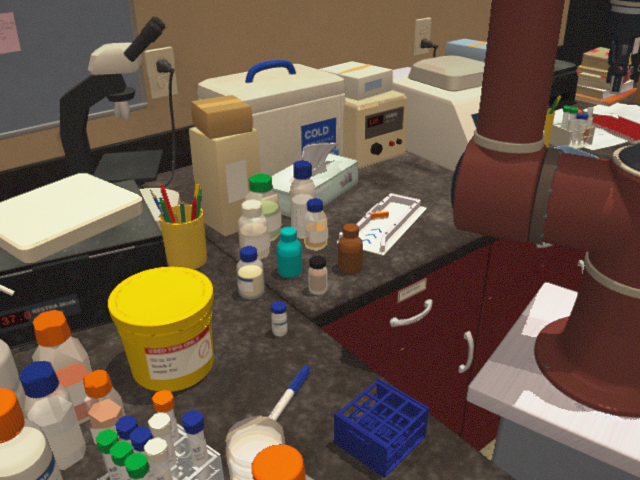

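View pics/side1.png

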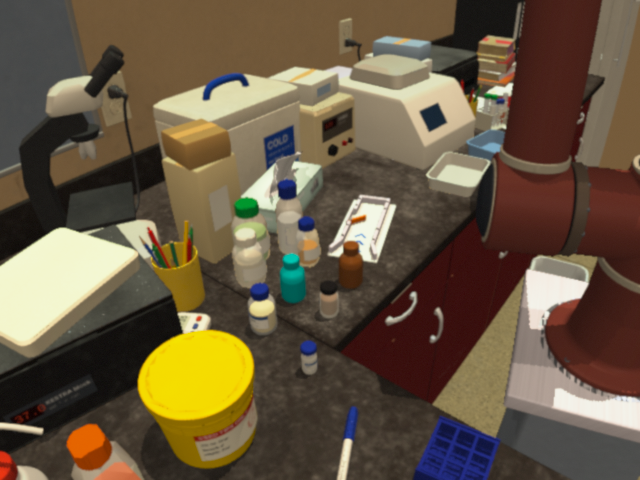

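View pics/wrist1.png

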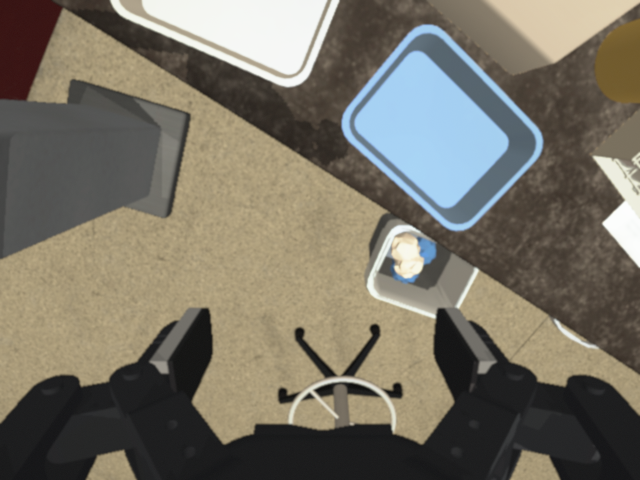

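```bash

python3 - <<'E'
from h import *
a=cv2.imread('pics/scene1.png')[150:340,220:440];b=cv2.imread('pics/side1.png')[170:390,220:420]
cv2.imwrite('pics/ca.png',cv2.resize(a,None,fx=3.4,fy=3.1,interpolation=2)[:600,:800]);cv2.imwrite('pics/cb.png',cv2.resize(b,None,fx=2.7,fy=2.7,interpolation=2))
E
```

```text
(no output)
```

View pics/ca.png

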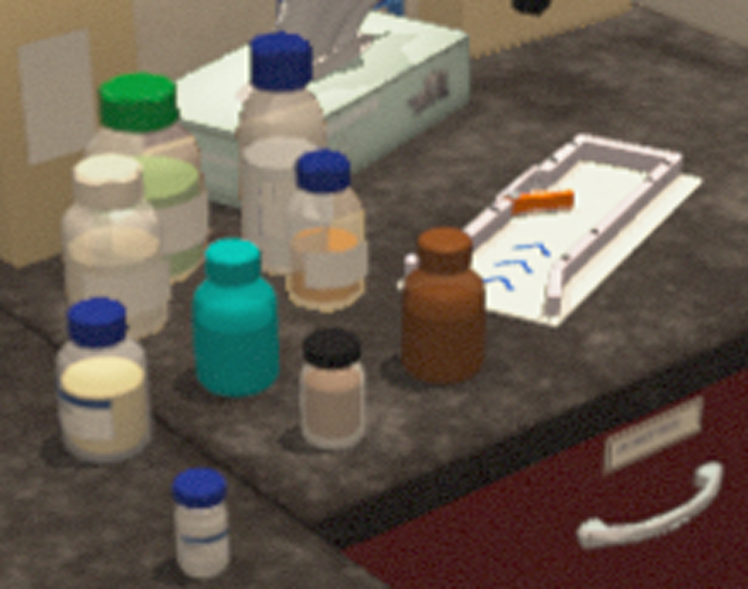

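View pics/cb.png

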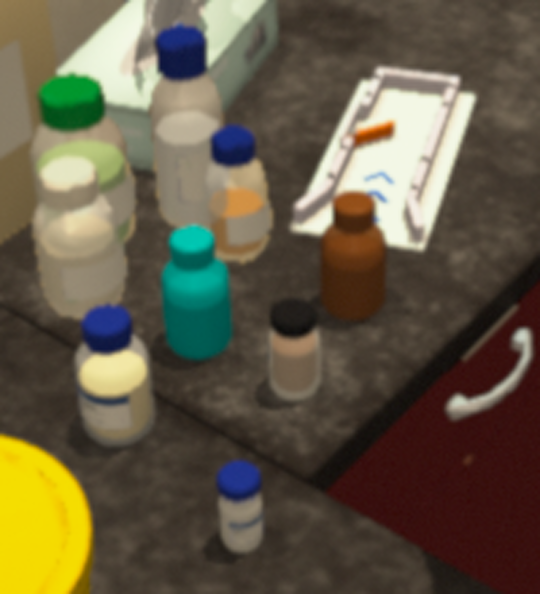

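Request:
{"name": "carry_out", "arguments": {"series": [[0.4,1,0.2,0,0,0,1],[0.4,1,0.2,0,0,0,1],[0.4,1,0.2,0,0,0,1],[0.4,1,0.2,0,0,0,1],[0.4,1,0.2,0,0,0,1],[0.4,1,0.2,0,0,0,1],[0.4,1,0.2,0,0,0,1],[0.4,1,0.2,0,0,0,1],[0.4,1,0.2,0,0,0,1],[0.4,1,0.2,0,0,0,1],[0.4,1,0.2,0,0,0,1],[0.4,1,0.2,0,0,0,1]]}}

```text
t: 2.0
tool_pos: [0.3054, -0.2959, 0.2917]
tool_rot: [3.106, 0.47, 0.0]
contact_force: [0.5, 0.0, 1.0]
opening: 0.0856
```

Request:
{"name": "carry_out", "arguments": {"series": [[0.6,1,0,0,0,0,1],[0.6,1,0,0,0,0,1],[0.6,1,0,0,0,0,1],[0.6,1,0,0,0,0,1],[0.6,1,0,0,0,0,1],[0.6,1,0,0,0,0,1],[0,0,0,0,0,0,1]]}}

```text
t: 2.7
tool_pos: [0.3961, -0.1447, 0.2915]
tool_rot: [-3.105, -0.478, -0.001]
contact_force: [0.1, -0.8, -0.9]
opening: 0.0856
```

```bash

python3 - <<'E'
from h import *
o=ctrl.get_obs();print(o['t'],o['tool_pos'].round(4),np.abs(o['dq']).max())
p=ctrl.get_image('wrist');cv2.imwrite('pics/w2.png',p['frame']);print(np.round(p['hand_eye'],3),p['fx'])
for nm in ['bottle_mid','small_vial_mid','lane']:
        for r in ctrl.mark_of(p,nm)[:5]:
            px=np.array(r['position'])*[640,480]
            z={'bottle_mid':.0425,'small_vial_mid':.026,'lane':0,'gate':.015}[nm]
            print(nm,round(r['p'],2),px.round(),atz(p,px,z,o).round(4))
import pickle;pickle.dump((p,o),open('w2.pkl','wb'))
E
```

```text
2.7 [ 0.3961 -0.1447  0.2915] 0.05806429886843258
[[-0.001 -0.956 -0.294  0.075]
 [ 1.    -0.001 -0.001 -0.   ]
 [ 0.001 -0.294  0.956 -0.143]
 [ 0.     0.     0.     1.   ]] 382.2746047110864
bottle_mid 0.84 [196. 102.] [0.4507 0.0035 0.0425]
```

View pics/w2.png

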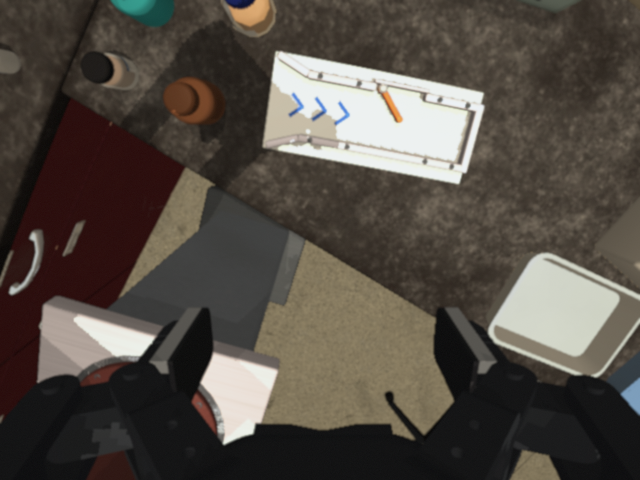

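```bash

python3 - <<'E'
from h import *
import pickle;p,o=pickle.load(open('w2.pkl','rb'))
a=p['frame'][30:200,250:500];cv2.imwrite('pics/c2.png',cv2.resize(a,None,fx=3.2,fy=3.2,interpolation=2))
for nm,px,z in [('mL',(275,53),.004),('mR',(264,148),.004),('eR',(460,182),.004),('eL',(483,93),.004),('piv',(381,88),.02),('tip',(400,121),.02),('c1',(302,104),.004),('c3',(348,113),.004),('brown cap',(181,98),.085)]:
    print(nm,atz(p,px,z,o).round(4))
E
```

```text
mL [ 0.5203 -0.0528  0.004 ]
mR [ 0.4234 -0.0674  0.004 ]
eR [ 0.454  -0.2888  0.004 ]
eL [ 0.5502 -0.2752  0.004 ]
piv [ 0.5188 -0.1675  0.02  ]
tip [ 0.4943 -0.1974  0.02  ]
c1 [ 0.4801 -0.0942  0.004 ]
c3 [ 0.486 -0.144  0.004]
brown cap [0.4517 0.003  0.085 ]
```

View pics/c2.png

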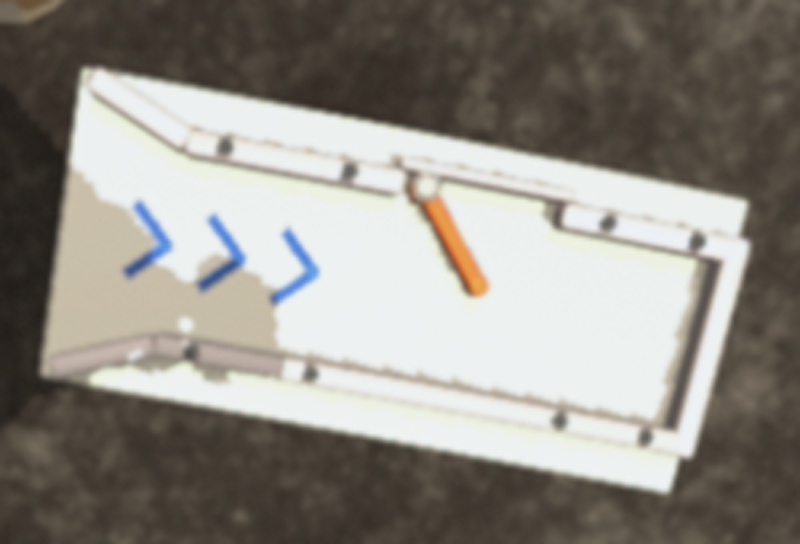

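```bash

python3 - <<'E'
from h import *
import pickle;p,o=pickle.load(open('w2.pkl','rb'))
d=np.array([.1345,-.991]);n=np.array([.991,.1345]);O=np.array([.4869,-.1705])
for nm,c,z in [('up1',(190,153),.004),('up2',(390,194),.004),('up3',(560,230),.004),('up3t',(570,205),.02),('up1t',(195,130),.02),('lo1t',(290,357),.02),('lo2t',(640,427),.02),('lo1ot',(290,378),.02),('lo2ot',(640,452),.02),('piv',(425,187),.02),('tip',(478,288),.02),('ch1',(172,246),.004),('ch2',(245,260),.004),('ch3',(320,270),.004),('pmL',(85,67),.004),('pmR',(40,377),.004),('peR',(672,493),.004),('peL',(747,203),.004),('stopL',(735,245),.02),('stopR',(690,455),.02),]:
    X=atz(p,(c[0]/3.2+250,c[1]/3.2+30),z,o);v=X[:2]-O
    print(nm,X.round(4),(v@d*1000).round(1),(v@n*1000).round(1))
E
```

```text
up1 [ 0.5076 -0.094   0.004 ] -73.0 30.8
up2 [ 0.5154 -0.1609  0.004 ] -5.6 29.5
up3 [ 0.5221 -0.219   0.004 ] 52.8 28.4
up3t [ 0.5282 -0.2157  0.02  ] 50.3 34.9
up1t [ 0.5131 -0.0946  0.02  ] -71.7 36.2
lo1t [ 0.4556 -0.1449  0.02  ] -29.6 -27.6
lo2t [ 0.4697 -0.2643  0.02  ] 90.7 -29.7
lo1ot [ 0.4491 -0.147   0.02  ] -28.4 -34.3
lo2ot [ 0.4619 -0.2675  0.02  ] 92.8 -37.8
piv [ 0.519  -0.1694  0.02  ] 3.3 32.0
tip [ 0.495  -0.1964  0.02  ] 26.8 4.5
ch1 [ 0.4778 -0.0968  0.004 ] -74.3 0.9
ch2 [ 0.4808 -0.1215  0.004 ] -49.4 0.6
ch3 [ 0.4853 -0.1465  0.004 ] -24.0 1.7
pmL [ 0.5227 -0.0539  0.004 ] -110.8 51.2
pmR [ 0.4231 -0.0657  0.004 ] -112.4 -49.2
peR [ 0.4519 -0.2897  0.004 ] 113.4 -50.8
peL [ 0.5499 -0.2759  0.004 ] 112.9 48.3
stopL [ 0.5336 -0.2716  0.02  ] 106.5 32.7
stopR [ 0.4663 -0.2843  0.02  ] 110.0 -35.7
```

```bash

python3 - <<'E'
from h import *
S=ctrl.get_image('scene');D=ctrl.get_image('side')
def tri(a,b):
    c1,d1=ray(S,a);c2,d2=ray(D,b);A=np.stack([d1,-d2],1);s,_,_,_=np.linalg.lstsq(A,c2-c1,rcond=None)
    x,y=c1+s[0]*d1,c2+s[1]*d2;return ((x+y)/2).round(3),round(np.linalg.norm(x-y),4)
def sc(x,y):return(x/3.4+220,y/3.1+150)
def sd(x,y):return(x/2.7+220,y/2.7+170)
for nm,a,b in [('cream cap top',sc(97,308),sd(108,320)),('amber cap top',sc(323,160),sd(234,137)),('tall cap top',sc(281,45),sd(182,40)),('turq top',sc(233,248),sd(193,237)),('white',sc(108,165),sd(69,168)),('green',sc(139,85),sd(70,88)),('black',sc(332,340),sd(294,310)),('brown',sc(445,238),sd(355,203)),('vial',sc(200,480),sd(239,472)),('tub',(162,290),(198,360)),('tissue box corner',sc(470,40),(0,0))]:
    if b[0]: print(nm,*tri(a,b))
for n,p in (('S',S),('D',D)):
    r=[q for q in ctrl.trace(p,'bottle_mid')]
    for q in r: print(n,round(q['p'],2),np.round(np.array(q['rect'])*[640,480,640,480]))
E
```

```text
cream cap top [0.538 0.168 0.084] 0.0015
amber cap top [ 0.55  -0.026  0.091] 0.0001
tall cap top [ 0.6   -0.054  0.143] 0.0012
turq top [0.531 0.076 0.082] 0.0009
white [0.628 0.06  0.1  ] 0.0003
green [ 0.665 -0.006  0.117] 0.0013
black [0.456 0.091 0.057] 0.0003
brown [0.449 0.005 0.083] 0.0011
vial [0.435 0.215 0.046] 0.0001
tub [0.519 0.353 0.116] 0.0054
S 0.93 [337. 223.  28.  50.]
S 0.68 [233. 248.  32.  52.]
S 0.61 [276. 227.  28.  53.]
D 0.75 [282. 253.  26.  49.]
D 0.72 [340. 239.  25.  47.]
D 0.64 [249. 284.  26.  54.]
```

Request:
{"name": "carry_out", "arguments": {"series": [[0.4,0.9,0,0,0,1,1],[0.4,0.9,0,0,0,1,1],[0.4,0.9,0,0,0,1,1],[0.4,0.9,0,0,0,1,1],[0.4,0.9,0,0,0,1,1],[0.4,0.9,0,0,0,1,1],[0.4,0.9,0,0,0,1,1],[0.4,0.9,0,0,0,1,1],[0.4,0.9,0,0,0,1,1],[0.4,0.9,0,0,0,1,1],[0.4,0.9,0,0,0,1,1],[0.4,0.9,0,0,0,1,1]]}}

```text
t: 4.3
tool_pos: [0.5157, 0.1234, 0.2913]
tool_rot: [2.294, 2.146, -0.0]
contact_force: [-0.3, 0.2, 0.7]
opening: 0.0855
```

Request:
{"name": "carry_out", "arguments": {"series": [[0.4,0.9,-0.5,0,0,1,1],[0.4,0.9,-0.5,0,0,0.9,1],[0,0,-0.5,0,0,0,1],[0,0,0,0,0,0,1]]}}

```text
t: 4.7
tool_pos: [0.5341, 0.1675, 0.251]
tool_rot: [-2.084, -2.348, 0.007]
contact_force: [-0.4, -0.1, 0.3]
opening: 0.0852
```

```bash
cat > look.py <<'E'
from h import *
import sys
o=ctrl.get_obs();R=Ro.from_rotvec(o['tool_rot']).as_matrix();print(o['t'],o['tool_pos'].round(4),'y',R[:,1].round(3),'z',R[:,2].round(3),o['opening'],o['q'].round(2),o['contact_force'].round(1))
p=ctrl.get_image('wrist');cv2.imwrite(f'pics/{sys.argv[1]}.png',p['frame'])
for r in ctrl.mark_of(p,'bottle_mid')[:4]:
    px=np.array(r['position'])*[640,480];print(round(r['p'],2),px.round(),atz(p,px,.0425,o).round(4))
for q in ctrl.trace(p,'bottle_mid')[:4]: print(round(q['p'],2),np.round(np.array(q['rect'])*[640,480,640,480]))
import pickle;pickle.dump((p,o),open(sys.argv[1]+'.pkl','wb'))
E
python3 look.py w3
```

```text
4.7 [0.5341 0.1675 0.251 ] y [ 0.993  0.119 -0.005] z [-0.005 -0.001 -1.   ] 0.08518127003263969 [ 0.17 -0.11  1.74 -0.    1.52  0.05] [-0.4 -0.1  0.3]
0.88 [337. 203.] [0.5449 0.1725 0.0425]
0.86 [226. 346.] [0.4487 0.0069 0.0425]
0.65 [309. 290.] [0.5285 0.0813 0.0425]
0.79 [309. 177.  47.  57.]
0.74 [204. 315.  48.  70.]
```

View pics/w3.png

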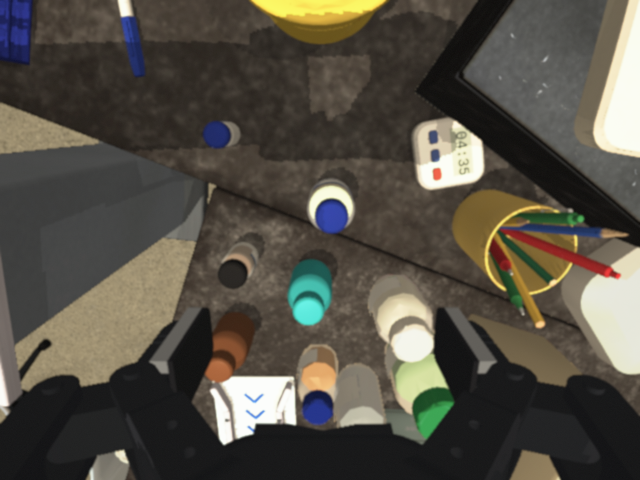

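```bash

python3 - <<'E'
from h import *
import pickle;p,o=pickle.load(open('w3.pkl','rb'))
print(atz(p,(332,217),.085,o).round(4))
cv2.imwrite('pics/c3.png',cv2.resize(p['frame'][150:270,270:400],None,fx=4.5,fy=4.5,interpolation=2))
E
```

```text
[0.5404 0.1692 0.085 ]
```

View pics/c3.png

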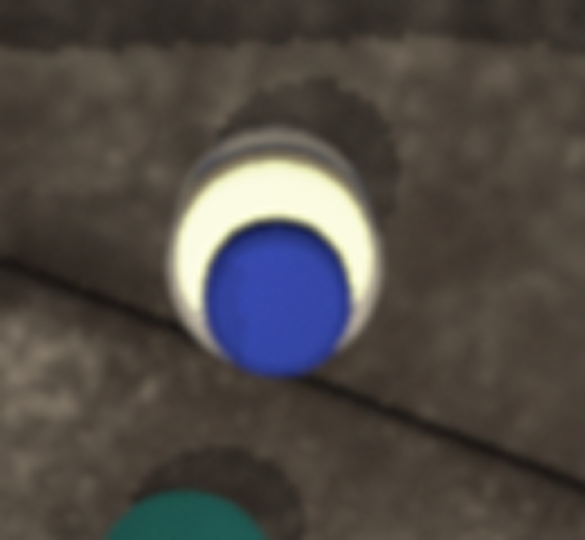

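Request:
{"name": "carry_out", "arguments": {"series": [[0.24,0.06,-1,0,0,0,1],[0,0,-1,0,0,0,1],[0,0,-1,0,0,0,1],[0,0,-1,0,0,0,1],[0,0,-1,0,0,0,1],[0,0,-1,0,0,0,1],[0,0,-1,0,0,0,1],[0,0,-1,0,0,0,1],[0,0,-0.7,0,0,0,1],[0,0,0,0,0,0,1]]}}

```text
t: 5.85
tool_pos: [0.5395, 0.1685, 0.0344]
tool_rot: [-2.084, -2.347, 0.005]
contact_force: [-0.3, -0.8, 0.1]
opening: 0.0853
```

```bash
python3 look.py w4
```

```text
5.85 [0.5395 0.1685 0.0344] y [ 0.993  0.118 -0.004] z [-0.004 -0.001 -1.   ] 0.08534377489202301 [ 0.17  0.12  1.89 -0.    1.13  0.05] [-0.3 -0.8  0.1]
0.76 [327. 324.] [0.5409 0.1678 0.0425]
0.9 [267. 242. 117. 189.]
0.65 [245. 394.  61.  42.]
```

View pics/w4.png

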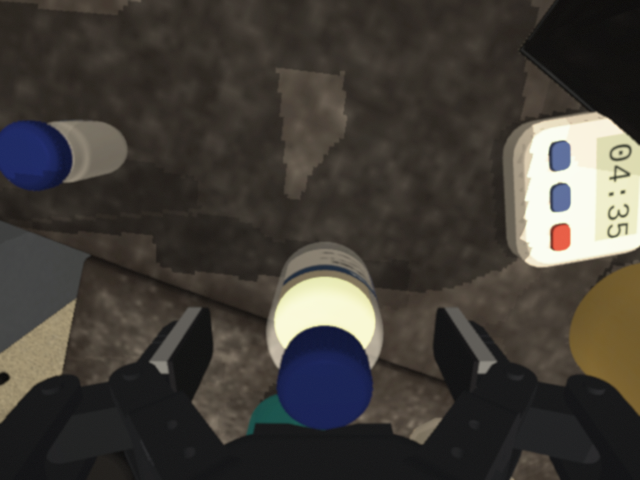

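Request:
{"name": "carry_out", "arguments": {"series": [[0,0,-0.28,0,0,0,1],[0,0,0,0,0,0,0.3],[0,0,0,0,0,0,0.3],[0,0,0,0,0,0,0.3],[0,0,0,0,0,0,0.3],[0,0,0,0,0,0,0.3],[0,0,0,0,0,0,0.3],[0,0,0,0,0,0,0.3]], "grip_force": 40}}

```text
t: 6.8
tool_pos: [0.5417, 0.1697, 0.0299]
tool_rot: [2.084, 2.35, 0.001]
contact_force: [0.0, -0.3, 3.8]
opening: 0.0415
```

Request:
{"name": "carry_out", "arguments": {"series": [[0,0,0.5,0,0,0,0.3],[0,0,1,0,0,0,0.3],[0,0,1,0,0,0,0.3],[0,0,1,0,0,0,0.3],[0,0,1,0,0,0,0.3],[0,0,1,0,0,0,0.3],[0,0,1,0,0,0,0.3],[0,0,1,0,0,0,0.3],[0,0,0,0,0,0,0.3]]}}

```text
t: 7.7
tool_pos: [0.543, 0.17, 0.2214]
tool_rot: [2.081, 2.347, 0.009]
contact_force: [0.6, 1.0, 0.4]
opening: 0.0414
```

```bash
python3 look.py w5; python3 - <<'E'
from h import *
p=ctrl.get_image('side');cv2.imwrite('pics/s5.png',p['frame'])
o=ctrl.get_obs();O=np.array([.4876,-.172]);d=np.array([.1196,-.9928])
print((O-.09*d-o['tool_pos'][:2])/.025, O-.09*d)
E
```

```text
7.7 [0.543  0.17   0.2214] y [0.993 0.12  0.007] z [ 0.007  0.001 -1.   ] 0.04141468907561397 [ 0.17 -0.08  1.76  0.    1.45  0.05] [0.6 1.  0.4]
0.67 [208. 365.] [0.4497 0.0063 0.0425]
0.64 [324. 332.] [0.5584 0.0569 0.0425]
0.77 [265. 246. 119. 184.]
0.7 [191. 327.  33.  33.]
[ -2.52603364 -10.07981499] [ 0.476836 -0.082648]
```

View pics/w5.png

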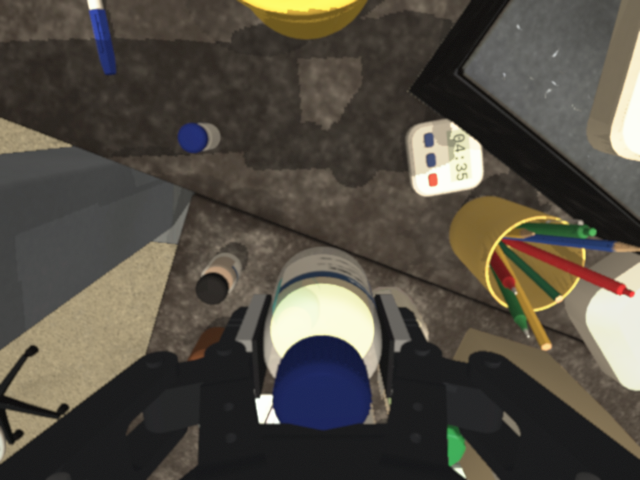

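View pics/s5.png

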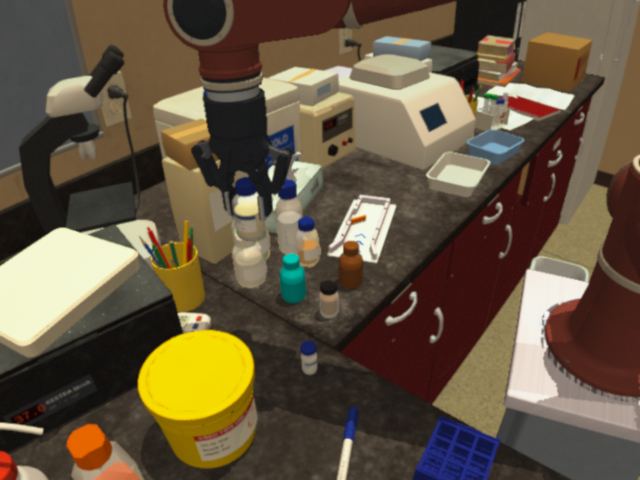

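Request:
{"name": "carry_out", "arguments": {"series": [[-0.21,-0.84,0,0,0,0,0.3],[-0.21,-0.84,0,0,0,0,0.3],[-0.21,-0.84,0,0,0,0,0.3],[-0.21,-0.84,0,0,0,0,0.3],[-0.21,-0.84,0,0,0,0,0.3],[-0.21,-0.84,0,0,0,0,0.3],[-0.21,-0.84,0,0,0,0,0.3],[-0.21,-0.84,0,0,0,0,0.3],[-0.21,-0.84,0,0,0,0,0.3],[-0.21,-0.84,0,0,0,0,0.3],[-0.21,-0.84,0,0,0,0,0.3],[-0.21,-0.84,0,0,0,0,0.3]]}}

```text
t: 9.1
tool_pos: [0.4768, -0.0829, 0.2145]
tool_rot: [-2.082, -2.348, 0.002]
contact_force: [-0.1, 0.3, -1.0]
opening: 0.0414
```

Request:
{"name": "carry_out", "arguments": {"series": [[0,0,0,0,0,0,0.3],[0,0,-1,0,0,0,0.3],[0,0,-1,0,0,0,0.3],[0,0,-1,0,0,0,0.3],[0,0,0,0,0,0,0.3],[0,0,0,0,0,0,0.3]]}}

```text
t: 9.7
tool_pos: [0.4776, -0.0817, 0.1409]
tool_rot: [-2.082, -2.349, 0.001]
contact_force: [-0.2, -0.5, -1.3]
opening: 0.0412
```

```bash
python3 look.py w6; python3 - <<'E'
from h import *
o=ctrl.get_obs();O=np.array([.4876,-.172]);d=np.array([.1196,-.9928]);n=np.array([.9928,.1196]);v=o['tool_pos'][:2]-O;print(v@d,v@n)
for n_ in ['side','scene']:
    p=ctrl.get_image(n_);cv2.imwrite(f'pics/{n_}6.png',cv2.resize(p['frame'][130:330,240:460],None,fx=3,fy=3,interpolation=2))
E
```

```text
9.7 [ 0.4776 -0.0817  0.1409] y [ 0.993  0.12  -0.002] z [-0.002  0.001 -1.   ] 0.04118539708321184 [-0.32 -0.22  2.02  0.    1.34 -0.44] [-0.2 -0.5 -1.3]
0.7 [326. 331.] [ 0.4874 -0.1471  0.0425]
0.96 [257.  58.  78.  80.]
0.84 [399.   1.  88.  36.]
0.68 [267. 245. 114. 185.]
-0.08984727072861322 0.0023805688470801556
```

View pics/side6.png

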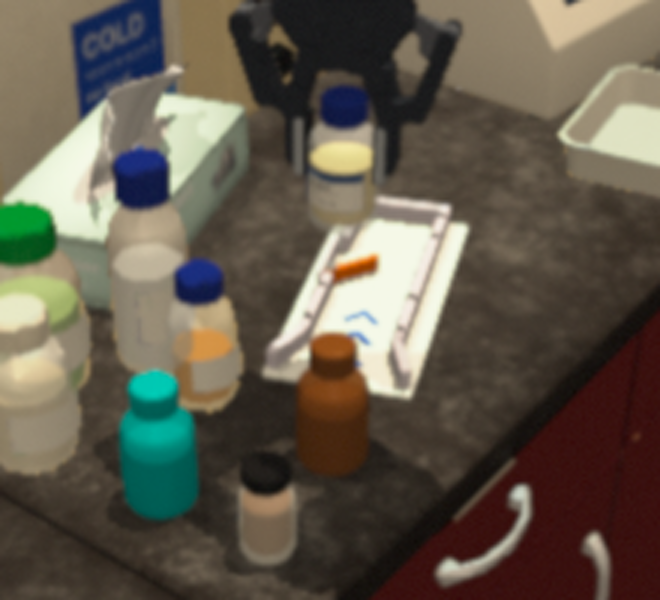

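View pics/scene6.png

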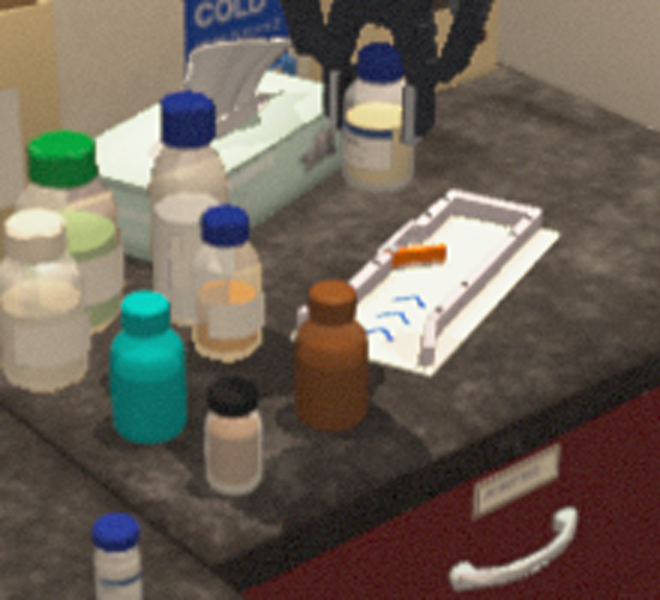

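Request:
{"name": "carry_out", "arguments": {"series": [[-0.1,-0.01,-0.8,0,0,0,0.3],[0,0,-1,0,0,0,0.3],[0,0,-1,0,0,0,0.3],[0,0,-0.8,0,0,0,0.3],[0,0,-0.25,0,0,0,0.3],[0,0,0,0,0,0,0.3],[0,0,0,0,0,0,0.3]]}}

```text
t: 10.65
tool_pos: [0.4768, -0.083, 0.047]
tool_rot: [2.083, 2.349, 0.001]
contact_force: [-0.1, -0.0, -1.5]
opening: 0.0414
```

```bash
python3 look.py w7; python3 - <<'E'
from h import *
o=ctrl.get_obs();O=np.array([.4876,-.172]);d=np.array([.1196,-.9928]);n=np.array([.9928,.1196]);v=o['tool_pos'][:2]-O;print(v@d,v@n)
for n_ in ['side']:
    p=ctrl.get_image(n_);cv2.imwrite(f'pics/{n_}7.png',cv2.resize(p['frame'][150:310,260:460],None,fx=3.7,fy=3.7,interpolation=2))
E
```

```text
10.65 [ 0.4768 -0.083   0.047 ] y [0.993 0.12  0.002] z [ 0.002 -0.001 -1.   ] 0.04135523248321027 [-0.33 -0.09  2.09  0.    1.15 -0.45] [-0.1 -0.  -1.5]
0.62 [327. 333.] [ 0.4798 -0.095   0.0425]
0.81 [207.   3. 132. 142.]
0.59 [266. 249. 117. 180.]
-0.08959167701004359 -3.5850643423936124e-05
```

View pics/side7.png

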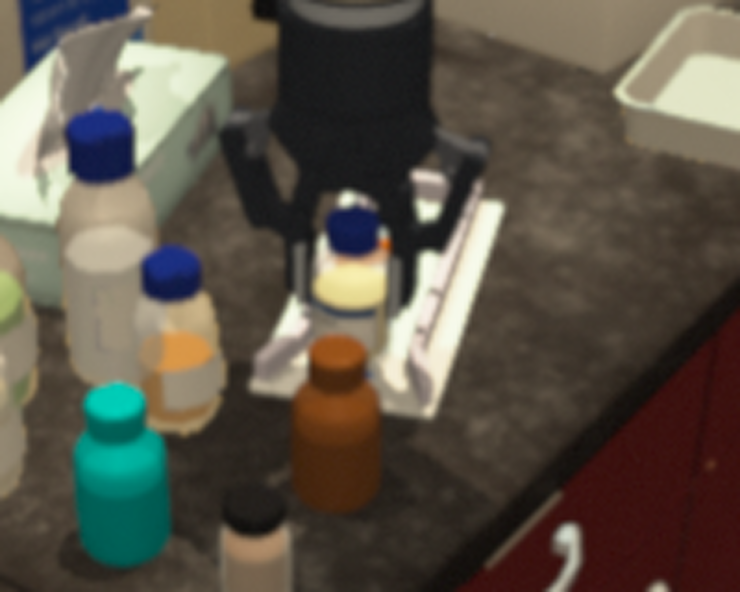

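View pics/w7.png

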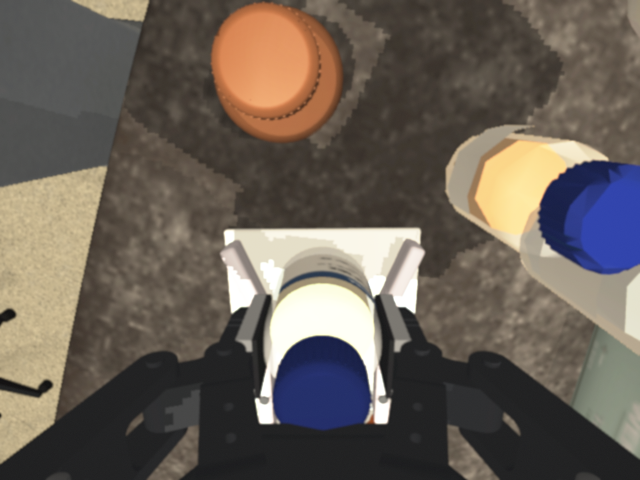

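Request:
{"name": "carry_out", "arguments": {"series": [[0,0,-0.2,0,0,0,0.3],[0,0,-0.2,0,0,0,0.3],[0,0,-0.1,0,0,0,0.3],[0,0,0,0,0,0,0.3],[0,0,0,0,0,0,0.3]]}}

```text
t: 11.35
tool_pos: [0.4755, -0.0827, 0.0333]
tool_rot: [-2.084, -2.35, 0.001]
contact_force: [-3.6, 1.5, 4.2]
opening: 0.0413
```

Request:
{"name": "carry_out", "arguments": {"series": [[0,0,0,0,0,0,0.75],[0,0,0,0,0,0,0.75],[0,0,0,0,0,0,0.75],[0,0,0,0,0,0,0.75]]}}

```text
t: 11.75
tool_pos: [0.4757, -0.0827, 0.0329]
tool_rot: [2.084, 2.351, 0.0]
contact_force: [0.1, 0.1, -1.1]
opening: 0.0642
```

```bash
python3 look.py w8
```

```text
11.75 [ 0.4757 -0.0827  0.0329] y [0.993 0.12  0.   ] z [ 0. -0. -1.] 0.06420773074695232 [-0.33 -0.07  2.09 -0.    1.12 -0.45] [ 0.1  0.1 -1.1]
0.65 [322. 331.] [ 0.4754 -0.086   0.0425]
0.86 [261. 247. 120. 184.]
0.83 [197.   0. 150. 148.]
0.48 [217. 235. 218. 199.]
```

View pics/w8.png

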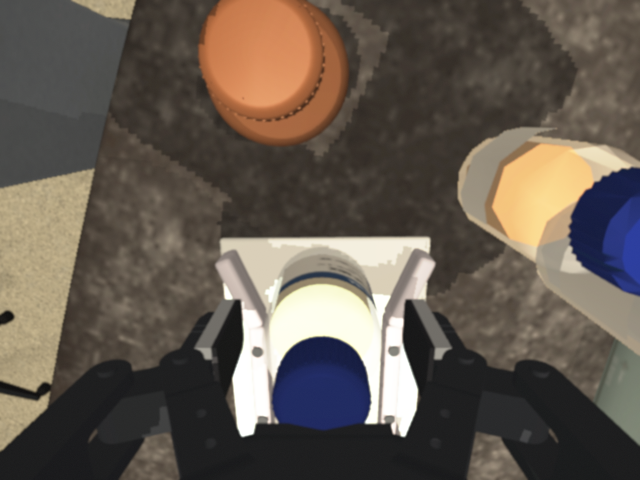

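Request:
{"name": "carry_out", "arguments": {"series": [[0,0,0,0,0,0,0.3],[0,0,0,0,0,0,0.3],[0,0,0,0,0,0,0.3],[0,0,0,0,0,0,0.3],[0,0,0,0,0,0,0.3],[0.06,-0.5,0,0,0,0,0.3],[0.06,-0.5,0,0,0,0,0.3],[0.06,-0.5,0,0,0,0,0.3],[0.06,-0.5,0,0,0,0,0.3],[0,0,0,0,0,0,0.3]]}}

```text
t: 12.9
tool_pos: [0.4823, -0.1344, 0.0333]
tool_rot: [2.085, 2.348, -0.0]
contact_force: [0.1, -1.7, 2.1]
opening: 0.0413
```

```bash
python3 look.py w9; python3 - <<'E'
from h import *
o=ctrl.get_obs();O=np.array([.4876,-.172]);d=np.array([.1196,-.9928]);n=np.array([.9928,.1196]);v=o['tool_pos'][:2]-O;print(v@d,v@n)
E
```

```text
12.9 [ 0.4823 -0.1344  0.0333] y [0.993 0.118 0.001] z [ 0.001 -0.001 -1.   ] 0.041340008340426566 [-0.42 -0.03  2.05 -0.    1.12 -0.54] [ 0.1 -1.7  2.1]
0.78 [325. 329.] [ 0.4831 -0.1368  0.0425]
0.75 [266. 245. 116. 186.]
0.53 [261.   0.  50.   8.]
-0.039012592080300605 -0.0009823040545951954
```

View pics/w9.png

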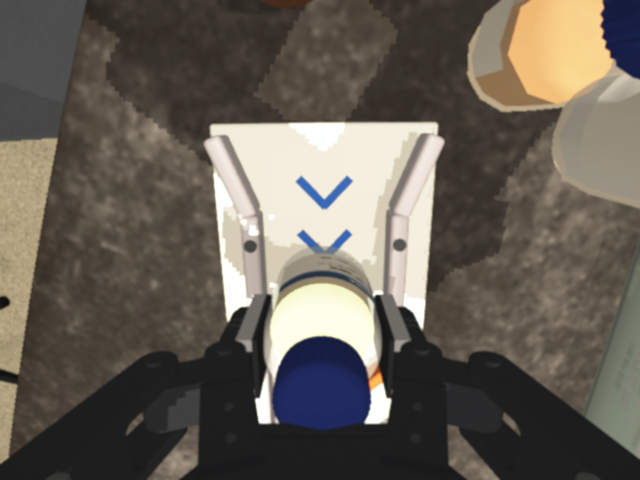

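Request:
{"name": "carry_out", "arguments": {"series": [[0.06,-0.5,0,0,0,0,0.3],[0.06,-0.5,0,0,0,0,0.3],[0.06,-0.5,0,0,0,0,0.3],[0.06,-0.5,0,0,0,0,0.3],[0,0,0,0,0,0,0.3]]}}

```text
t: 13.55
tool_pos: [0.488, -0.183, 0.0334]
tool_rot: [2.085, 2.35, 0.001]
contact_force: [0.7, 0.2, 3.7]
opening: 0.041
```

Request:
{"name": "carry_out", "arguments": {"series": [[0.06,-0.5,0,0,0,0,0.3],[0.06,-0.5,0,0,0,0,0.3],[0.06,-0.5,0,0,0,0,0.3],[0.06,-0.5,0,0,0,0,0.3],[0.03,-0.2,0,0,0,0,0.3],[0,0,0,0,0,0,0.3],[0,0,0,0,0,0,0.3]]}}

```text
t: 14.25
tool_pos: [0.4949, -0.2372, 0.0335]
tool_rot: [2.083, 2.351, 0.001]
contact_force: [0.9, 1.1, 3.8]
opening: 0.041
```

```bash
python3 look.py w10; python3 - <<'E'
from h import *
o=ctrl.get_obs();O=np.array([.4876,-.172]);d=np.array([.1196,-.9928]);n=np.array([.9928,.1196]);v=o['tool_pos'][:2]-O;print(v@d,v@n)
p=ctrl.get_image('side');cv2.imwrite('pics/s10.png',cv2.resize(p['frame'][150:310,260:460],None,fx=3.7,fy=3.7,interpolation=2))
E
```

```text
14.25 [ 0.4949 -0.2372  0.0335] y [0.993 0.12  0.001] z [ 0.001  0.    -1.   ] 0.04101687379282704 [-0.58  0.08  1.94  0.    1.12 -0.7 ] [0.9 1.1 3.8]
0.61 [323. 328.] [ 0.495  -0.2394  0.0425]
0.76 [265. 243. 119. 187.]
0.06566208223207509 -0.0005403827882905976
```

View pics/w10.png

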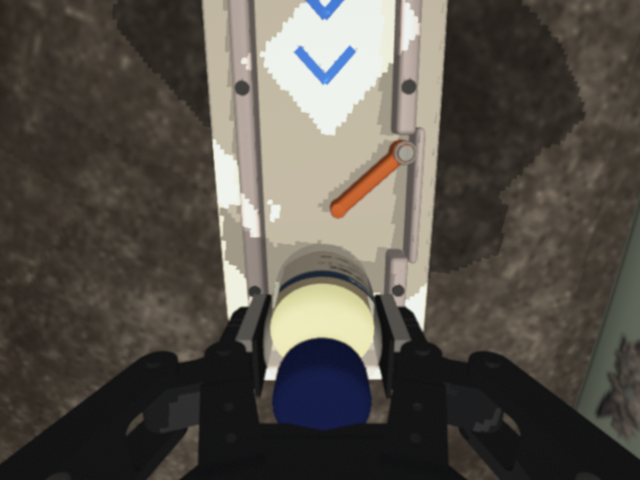

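View pics/s10.png

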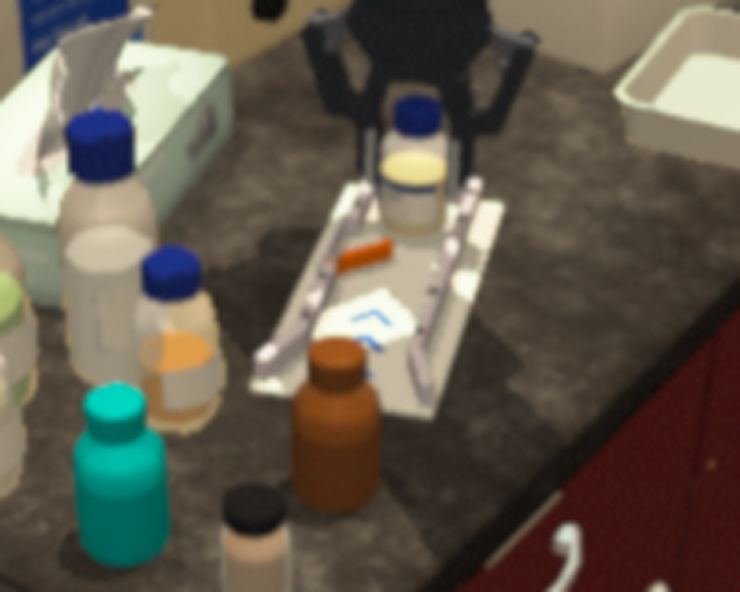

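The pawl (wrist image, pin at 404,152, tip at 338,210) has closed behind the bottle. I'll release the bottle and lift away.

Request:
{"name": "carry_out", "arguments": {"series": [[0,0,0,0,0,0,0.9],[0,0,0,0,0,0,0.9],[0,0,0,0,0,0,0.9],[0,0,0,0,0,0,0.9],[0,0,0,0,0,0,0.9],[0,0,0.4,0,0,0,0.9],[0,0,0.8,0,0,0,0.9],[0,0,1,0,0,0,0.9],[0,0,1,0,0,0,0.9],[0,0,1,0,0,0,0.9],[0,0,1,0,0,0,0.9],[0,0,1,0,0,0,0.9]]}}

```text
t: 15.65
tool_pos: [0.4944, -0.2377, 0.19]
tool_rot: [2.084, 2.35, 0.0]
contact_force: [1.2, 0.1, -0.8]
opening: 0.0768
```

Request:
{"name": "carry_out", "arguments": {"series": [[0,0,1,0,0,0,0.9],[0,-0.8,0.5,0,0,0,0.9],[0,-0.8,0,0,0,0,0.9],[0,-0.5,0,0,0,0,0.9],[0,0,0,0,0,0,0.9],[0,0,0,0,0,0,0.9],[0,0,0,0,0,0,0.9]]}}

```text
t: 16.35
tool_pos: [0.494, -0.2895, 0.2243]
tool_rot: [-2.082, -2.349, -0.0]
contact_force: [-0.1, -0.1, 0.0]
opening: 0.0766
```

```bash
python3 look.py w11; python3 - <<'E'
from h import *
p=ctrl.get_image('side');cv2.imwrite('pics/s11.png',p['frame'])
print(np.abs(ctrl.get_obs()['dq']).max())
E
```

```text
16.35 [ 0.494  -0.2895  0.2243] y [ 0.993  0.12  -0.001] z [-0.002  0.002 -1.   ] 0.07657577822972272 [-0.66 -0.07  1.74  0.    1.47 -0.78] [-0.1 -0.1  0. ]
0.8 [333. 151.] [ 0.4954 -0.2348  0.0425]
0.66 [307. 127.  52.  53.]
0.005250509770123615
```

View pics/w11.png

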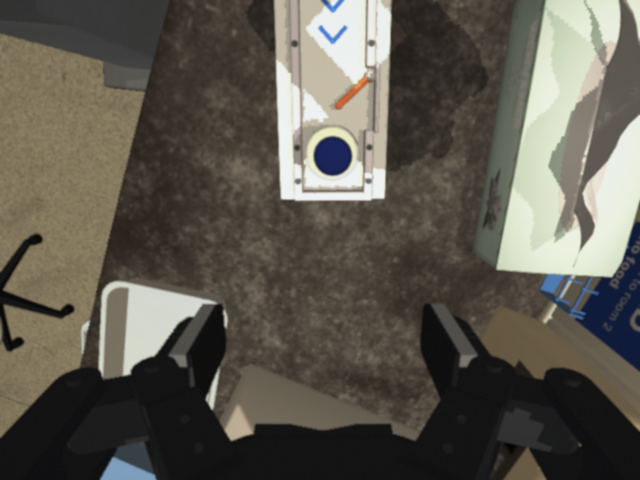

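View pics/s11.png

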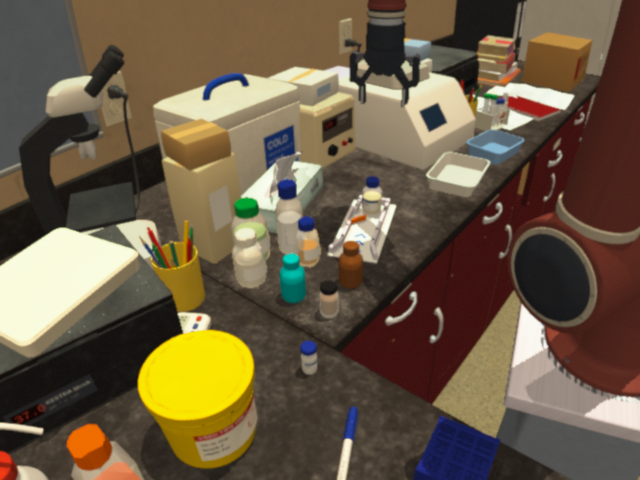

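In the wrist image the bottle stands upright at (333,155) and the pawl behind it is shut (338–370, 75–105). In the side image the vial is still at (309,357) and nothing else has moved.

```bash
python3 -c "
from station import ctrl
print(ctrl.finish_job())"
```

```text
the job is handed in; nothing more can be done
None
```

The largest bottle (cream contents, blue cap) now stands upright in the lane past the orange pawl, and the job is handed in. The clock read 16.35 s just before hand-in.

I gripped the bottle, set it in the flared mouth and opened the jaws, and it stood centred. I then gripped it again and slid it along the plate past the pawl, to about x = 65 mm in the lane. There I let go and lifted clear.

- **Bottle and pawl:** the last images show the bottle upright near the end stop, with the pawl closed behind it.
- **Other bottles:** the small vial is where it started, and the other bottles look unmoved.
- **Robot:** the arm was clear of everything, with about zero contact force.

No check failed. The lane and bottle position estimates differed by only a few millimetres between views.

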